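# Press the collar onto a diffuser bottle

## Task

Slide the loose brass collar over the neck of the white bottle clamped in the green lever press, so that it sits flat on the shoulder, while the lever is still locked up. Then flip the red safety catch right back, take the lever by its black ball and pull it down until the white press face bears firmly on the collar. Finish while still holding the lever down so that the adhesive liner in the collar can grip, and leave the tin, the dropper bottle and the finished bottle where they stand.

Things in the scene. Friction and masses are not known exactly. Their poses are not given: they have to be found in the camera images.
- collar: The loose collar: a plain brass-coloured ring standing on the bench with its hole upright, outer diameter 35, hole 29, height 20 mm, 40 g. Origin at the centre of its lower end, z along its hole; either end may go down.
- press: The fixed green bench lever press, placed and turned freely. Origin on the bench below the bottle's axis. Its axes: -x the operator's side, to which the lever is pulled; +x the pivot side; z up; the lever swings in the plane y = 0. Base plate x -95 to 190, y -70 to 70, 14 mm thick. The raised lever leaves 60 mm free between the bottle's axis and the press face.
- bottle_shoulder (a point): Centre of the flat shoulder of the white bottle in the press, 65 mm above the bench. Bottle 68 mm across, neck 25 mm across, standing 18 mm above this point, rim bevelled to 20 mm across. A seated collar has its origin here and its top 85 mm above the bench, 2 mm above the rim. Axes as the press.
- press_lever (a joint): Lever angle, rad: 0 = up, leaning 0.14 back from vertical (to the press's +x); grows as it is pulled down to -x. The face meets the seated collar at about 1.71, lever level; with no collar it goes to 1.735. A spring lifts it when let go: about 1 N at the ball at first, 4 N when down, plus the pressing. With the catch shut it moves only about 0.05.
- lever_pivot (a point): Point on the lever's pivot axis in the plane of the lever, 115 mm above the bench, 100 mm to +x of the bottle's axis; the pivot axis is the press's y. Same axes as the press.
- lever_ball (a point): Centre of the black ball, 36 mm across, on the lever's free end, 200 mm from the pivot; z axis outwards along the lever. The rod below it is 13 mm thick, farther down a bar 16 mm wide along the pivot axis. Centre 313 mm above the bench when up, 115 mm when the face meets the collar.
- press_face (a point): Centre of the white press face, a disc 46 mm across on the lever, 100 mm out from the pivot along the lever and 30 mm off its centre line; it looks down on the collar when the lever is level. To bear firmly, pull down on the ball with some 10 N or more beyond the spring, and keep that up. Axes as the ball's.
- press_catch (a joint): Angle of the red safety catch in rad: 0 = shut, its hook holding a pin of the lever; 1.25 = flipped right back against its stop. It stays where it is left (friction 0.06 N m).
- catch_tip (a point): Middle of the wide end of the catch's red thumb paddle (24 mm wide along the press's y, 10 mm thick), 46 mm from the catch pivot, 10 mm from the paddle's end. Shut, the paddle leans 23 degrees from upright to the press's -x; push it to +x, over the top, until it leans 49 degrees the other way. It moves in a plane 100 mm beside the lever, on the press's -y side.
- catch_pivot (a point): Point on the catch's pivot axis (along the press's y) in the plane of the paddle, 168 mm above the bench, 155 mm to +x of the bottle's axis and 100 mm to its -y side. Same axes as the press.
- tin: Closed aluminium candle tin, 68 mm across, 48 mm high, origin under its centre; bystander, stays where it is.
- dropper: Amber bottle with black cap, 34 mm across, 75 mm high, origin under its centre; bystander, stays where it is.
- finished: Finished white diffuser bottle with its brass collar already on, 68 mm across, 67 mm high, origin under its centre; bystander, stays where it is.

How it is judged:
On the way, in this order (a step that is already met when the one before it is completed fails the run):
1. the collar sits flat on the bottle's shoulder, round the neck, the catch still shut (horizontal distance between collar and bottle_shoulder below 0.004 m and z of collar in the frame of bottle_shoulder below 0.003 m and value of joint press_catch below 0.2 rad and value of joint press_lever below 0.1 rad), for 0.2 s.
2. the safety catch is flipped right back, the lever still up (value of joint press_catch above 1 rad and value of joint press_lever below 0.3 rad), for 0.2 s.
3. the lever is down and the press face bears on the collar (value of joint press_lever above 1.66 rad and contact force between press_lever and collar above 4 N), for 0.2 s.
At the end, for the whole second after the job is handed in: Fingers on the lever (over 1 N) hold it down (over 1.66 rad), the press face bears on the collar with over 4 N; collar on the bottle's shoulder within 3 mm in height, 4 mm sideways and 0.1 rad; catch flipped back (over 1.0 rad) (all of step 3 and contact force between the fingers and press_lever above 1 N and value of joint press_catch above 1 rad and horizontal distance between collar and bottle_shoulder below 0.004 m and z of collar in the frame of bottle_shoulder below 0.003 m and angle between the z axis of collar and the z axis of bottle_shoulder, either way round below 0.1 rad); the arm keeps its last pose, push and grip.
It fails at once if the tin, the dropper bottle or the finished bottle is shifted by more than 30 mm or knocked over (distance of any of tin, dropper, finished from where it was at the start of the episode above 0.03 m or angle between any of tin, dropper, finished's own z axis and vertical above 0.5 rad).
It also fails if it takes over 62 s, if anything falls off the work surface, if the arm or the gripper's body presses on something with over 40 N, if the wrist force passes 120 N, or if a joint passes its speed limit or range.

## Robot

A 6-joint arm with a two-finger parallel gripper is mounted at the origin on the work surface. World frame = base frame: x ahead of the robot, y to its left, z up, the work surface at z = 0. Lengths are in m, angles in rad, forces in N, time in s.
With the tool pointing down it reaches from about 0.325 to 0.85 m from the base axis. Payload 4.4 kg.
Tool frame: the origin (TCP) lies on the centre line of the jaws, within the pads' length; the fingertips stand 17 mm ahead of it and the grasp point (between the pads) lies 2 mm behind it; z points along the fingers, y is the line along which they close (so a half turn about z gives the same grasp; the last joint's range is limited). The gripper opens to 94 mm and grips with 3 to 60 N. Pads are 16 mm wide; open, the fingers measure 119 mm over their backs; the gripper's body (75 mm by 177 mm) begins 78 mm behind the grasp point.
Start: joints at [-1.415, 0.207, 1.542, -0, 1.393, -0.15], TCP at [0.173, -0.548, 0.222] pointing down, gripper open.
Joint ranges: [-2.73, 2.73], [-0.86, 2.22], [0.23, 2.46], [-1.11, 4.25], [0.08, 2.63], [-2.82, 2.82]. Speed limits (rad/s): [2.79, 2.79, 3.14, 3.14, 3.14, 3.14].

## Interface

Orientations are given as a 3x3 rotation matrix whose columns are the frame's x, y, z axes.
In Python, from station import manip, effector, kinematics, viewer, job gives the robot as it stands. Calls block until the motion is done:
- manip.move_pose(position, orientation): joint-space move of the TCP to a pose.
- manip.move_l(position, rotation=None, speed=0.15): straight line of the TCP; rotation=None keeps the orientation; speed is the mean speed in m/s.
- manip.move_joints(angles): joint-space move.
- effector.open_jaws() and effector.clamp(squeeze=None): open the fingers fully, or close them until they stop; squeeze is the grip in N (None keeps the last).
- manip.wait(seconds).
- kinematics.inverse_kinematics(position, orientation): joint angles nearest the present ones, or None.
- manip.sense(): the state.
- viewer.read_camera(name): name is "scene" or "top" or "wrist"; returns a dict with "image" (400x640x3 uint8, red, green, blue), "depth" (400x640 float32, m along the optical axis (not along the pixel's ray), 0 where there is no reading), "vfov" (degrees; the focal length in pixels is half the picture's height over the tangent of half this angle, whatever the lens; pixels are square), "cx", "cy" (the principal point, pixels), "cam_to_world" (4x4, takes a point from camera to world coordinates); the wrist camera has in their place "tool_from_camera" (4x4, takes a point from camera to tool coordinates, whose origin is the TCP and whose axes are the flange's). Camera axes: x right, y down, z forward; pixel columns grow to the right and rows downward; lengths in m; the calibration is good to about 2 mm. A picture is of the moment at which its call begins: read the wrist's pose just before it.
A pose or a line that the arm cannot do raises manip.IKError and nothing moves.
- job.job_done(): hands the job in; it is judged then, once.
Trained networks look in a picture, given as the dict that the camera call returned (one of the last four; its "shot" number tells which), for a name from the list of things; names that differ only in an ending like _2 or _b are one class to them, and where a whole thing is asked for, a point or a joint stands for the part that bears it (a point fixed in the world has none). Each returns a list of dicts, best first, with "p" (0 to 1); they miss things now and then, are a little off and sometimes report something else, mostly with a low value. They report only what shows in the picture. A call takes as long as a camera call.
- viewer.look_for(query, picture): "extent" ([centre column, centre row, width, height] in pixels, round what is visible of it).
- viewer.masks_of(query, picture): "mask" (400x640 bool, what is visible of it) and "extent" ([centre column, centre row, width, height] in pixels, round what is visible of it).
The state is a dict: "t": time; "joint_pos": joint angles; "joint_vel": joint speeds; "joint_efforts": joint torques, N m; "position": TCP position; "tcp_rot": TCP orientation; "force": force on the tool from outside, world axes, zero at the start; "ft_torque": the same for the moment, N m; "grip_width": finger opening in m; "finger_force": force on a finger pad.
Only numpy, scipy, OpenCV 4.12 (cv2) and the standard library are available. Lean on these libraries where they do the work, as an engineer would, in place of code of your own. Each camera call takes 0.05 s, during which the arm holds its last target. There are 200 camera calls.

## Working session

There is one attempt and no reset: what is moved stays moved. The work goes in short steps, each a Python script; the robot and the scene stay as the last script left them, time stands still between calls to the robot, and variables do not carry over. Pictures are saved under pics/ and viewed, at most 10 in all, crops included, and the job is handed in when it is done.

```bash
ls; mkdir -p pics
cat > h.py <<'E'
import numpy as np, cv2
from station import manip, effector, kinematics, viewer, job
def K(p):
    f=200/np.tan(np.radians(p["vfov"])/2); return f,p["cx"],p["cy"]
def T(p,pose=None):
    if "cam_to_world" in p: return np.array(p["cam_to_world"])
    M=np.eye(4); M[:3,:3]=pose[1]; M[:3,3]=pose[0]; return M@np.array(p["tool_from_camera"])
def shot(n):
    s=manip.sense(); p=viewer.read_camera(n); return p,T(p,(s["position"],s["tcp_rot"]))
def cloud(p,M,mask):
    f,cx,cy=K(p); v,u=np.nonzero(mask&(p["depth"]>0)); d=p["depth"][v,u]
    return (np.c_[(u-cx)*d/f,(v-cy)*d/f,d])@M[:3,:3].T+M[:3,3]
def pix(p,M,X):
    f,cx,cy=K(p); c=(np.atleast_2d(X)-M[:3,3])@M[:3,:3]; return np.c_[f*c[:,0]/c[:,2]+cx,f*c[:,1]/c[:,2]+cy]
def save(p,n): cv2.imwrite("pics/"+n,p["image"][:,:,::-1])
E
cat > a.py <<'E'
from h import *
np.set_printoptions(precision=4,suppress=True)
ims=[]
for n in ("scene","top"):
    p,M=shot(n); ims.append(p["image"]); print(n,"cam",M[:3,3],p["vfov"])
    for q in ("collar","press","lever_ball","press_catch","bottle_shoulder","press_lever","tin","dropper","finished"):
        try: r=viewer.masks_of(q,p)
        except Exception as e: print(q,e); continue
        for d in r[:2]:
            c=cloud(p,M,d["mask"])
            if len(c): print(q,round(d["p"],2),np.round(d["extent"]),len(c),np.median(c,0),np.percentile(c,2,0),np.percentile(c,98,0))
            else: print(q,d["p"],d["extent"])
cv2.imwrite("pics/a_scene.png",ims[0][:,:,::-1]);cv2.imwrite("pics/a_top.png",ims[1][:,:,::-1])
print(manip.sense()["t"])
E
python3 a.py
```

```text
pics
station.py
scene cam [ 1.3113 -0.2473  1.0253] 44.24202627186318
collar 0.55 [243. 234.  12.  14.] 136 [ 0.4776 -0.1993  0.0121] [ 0.4608 -0.2142 -0.0012] [ 0.4965 -0.1845  0.0218]
press 0.7 [354. 182. 118. 128.] 6190 [0.5286 0.1276 0.0354] [ 0.4369 -0.0457  0.0021] [0.6097 0.2167 0.3158]
lever_ball 0.84 [380. 151.  36.  72.] 872 [0.518  0.1523 0.2313] [0.2945 0.1243 0.0001] [0.5323 0.2162 0.3285]
press_catch 0.81 [394. 187.  34.  30.] 304 [0.5463 0.1738 0.1782] [0.5209 0.1346 0.1623] [0.6262 0.1977 0.2198]
bottle_shoulder 0.73 [356. 181. 114. 132.] 6232 [0.5286 0.127  0.0354] [ 0.4369 -0.0442  0.0026] [0.6097 0.2149 0.3174]
press_lever 0.7 [382. 153.  34.  72.] 925 [0.518  0.1521 0.2303] [ 0.3114  0.1243 -0.0009] [0.5361 0.2335 0.3285]
tin 0.58 [380. 152.  32.  69.] 838 [0.5181 0.1521 0.2331] [0.493  0.1246 0.1247] [0.5333 0.1792 0.3285]
dropper 0.87 [248. 272.  12.  24.] 243 [ 0.6239 -0.2156  0.046 ] [ 0.61   -0.2291  0.0094] [ 0.6311 -0.2011  0.0757]
dropper 0.64 [380. 154.  33.  71.] 799 [0.5182 0.1513 0.2318] [0.4934 0.1243 0.1286] [0.5321 0.178  0.3284]
finished 0.91 [301.
[... 256 characters left out ...]
1]
press_catch 0.47 [230. 196.  25.  41.] 207 [0.605  0.1819 0.1798] [ 0.5326  0.1478 -0.0032] [0.6804 0.2123 0.2217]
bottle_shoulder 0.68 [267. 218. 112.  83.] 6032 [0.4988 0.1073 0.0159] [ 0.4326 -0.0442  0.0072] [0.5969 0.2216 0.3252]
press_lever 0.89 [232. 223.  42.  26.] 622 [0.5064 0.1547 0.2482] [0.487  0.1251 0.1198] [0.5271 0.186  0.331 ]
tin 0.7 [430. 211.  27.  26.] 588 [ 0.5192 -0.3374  0.0471] [ 0.4896 -0.3709  0.0092] [ 0.5511 -0.3088  0.0525]
dropper 0.54 [379. 185.  13.  13.] 162 [ 0.6061 -0.2096  0.0493] [ 0.5953 -0.2272  0.0074] [ 0.622  -0.1973  0.0771]
finished 0.73 [334. 162.  27.  22.] 538 [ 0.6849 -0.0972  0.0468] [ 0.6604 -0.128   0.0069] [ 0.7221 -0.0674  0.0697]
1.0
```

View pics/a_scene.png

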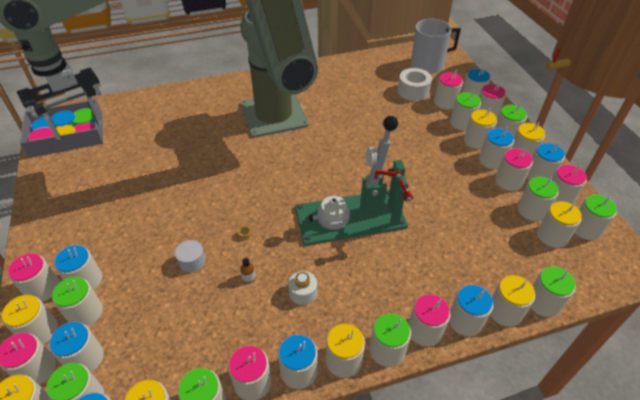

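View pics/a_top.png

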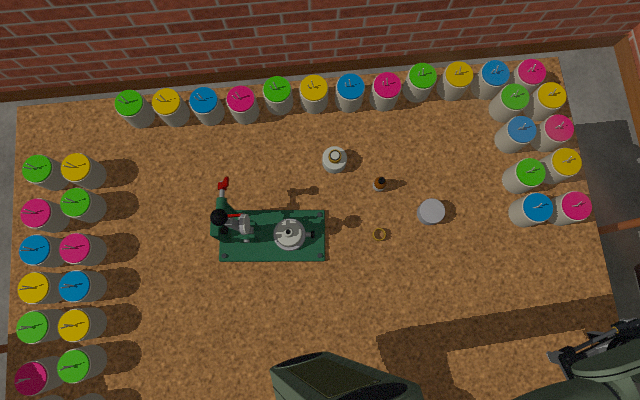

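The scene view shows the press at (354,182), with its raised lever and black ball at (390,123) and the red catch at (394,187). The collar is at (243,234), the tin at (190,256), the dropper at (248,271) and the finished bottle at (302,290).

The top view shows the base plate spanning about (218–325, 210–262), the bottle neck near (289,232) and the collar at (380,234). Press +x points along world +y. Next I'll get the yaw from the plate and then look closer with the wrist camera.

```bash
cat > b.py <<'E'
from h import *
np.set_printoptions(precision=4,suppress=True)
for n in ("top","scene"):
    p,M=shot(n); h=cv2.cvtColor(p["image"],cv2.COLOR_RGB2HSV)
    m=(h[...,0]>65)&(h[...,0]<95)&(h[...,1]>90)
    c=cloud(p,M,m); c=c[(c[:,2]>.006)&(c[:,2]<.022)&(abs(c[:,0]-.5)<.13)&(c[:,1]>-.1)&(c[:,1]<.3)]
    (cx,cy),wh,a=cv2.minAreaRect((c[:,:2]*1000).astype(np.float32)); box=cv2.boxPoints(((cx,cy),wh,a))
    e=max(((box[i]-box[i-1]) for i in range(4)),key=np.linalg.norm); e=e/np.linalg.norm(e); e*=np.sign(e[1])
    print(n,len(c),(cx,cy),wh,"ex",e,"yaw",np.arctan2(e[1],e[0]),"origin",np.array([cx,cy])-47.5*e)
yaw=np.arctan2(e[1],e[0])
# closing direction (tool y) along press y
def Rdown(y): # tool y = press y, z down
    py=np.array([-np.sin(y),np.cos(y),0]); z=np.array([0,0,-1.]); return np.c_[np.cross(py,z),py,z]
R=Rdown(yaw)
for s in (1,-1):
    q=kinematics.inverse_kinematics([.44,-.2,.26],R@np.diag([s,s,1])); print(s,q)
E
python3 b.py
```

```text
top 3249 (503.0195007324219, 90.6282958984375) (282.0669250488281, 138.9824676513672) ex [0.0955 0.9954] yaw 1.4751614 origin [498.4838  43.3453]
scene 2121 (507.0435791015625, 89.13198852539062) (279.06658935546875, 140.91064453125) ex [0.0927 0.9957] yaw 1.4779625 origin [502.6403  41.8365]
1 [-0.6059 -0.0205  1.7103 -0.      1.4517  2.6285]
-1 [-0.6059 -0.0205  1.7103 -0.      1.4517 -0.5131]
```

```bash
cat >> h.py <<'E'
YAW=1.476
def Rd(y=YAW,s=-1):
    py=np.array([-np.sin(y),np.cos(y),0]); z=np.array([0,0,-1.]); return np.c_[np.cross(py,z),py,z]@np.diag([s,s,1])
np.set_printoptions(precision=4,suppress=True)
def rep(p,M,qs):
    for q in qs:
        for d in viewer.masks_of(q,p)[:2]:
            c=cloud(p,M,d["mask"])
            print(q,round(d["p"],2),np.round(d["extent"]),len(c), *( [np.median(c,0),np.percentile(c,2,0),np.percentile(c,98,0)] if len(c) else []))
E
cat > c.py <<'E'
from h import *
manip.move_pose([.475,-.2,.22],Rd())
p,M=shot("wrist"); print(M); rep(p,M,["collar"]); save(p,"w1.png"); np.savez("w1.npz",M=M,**{k:p[k] for k in("image","depth","vfov","cx","cy")})
manip.move_pose([.47,-.03,.30],Rd())
p,M=shot("wrist"); rep(p,M,["collar","bottle_shoulder","press_lever","lever_ball"]); save(p,"w2.png"); np.savez("w2.npz",M=M,**{k:p[k] for k in("image","depth","vfov","cx","cy")})
print(manip.sense()["t"],manip.sense()["force"])
a=cv2.imread("pics/w1.png");b=cv2.imread("pics/w2.png")
cv2.imwrite("pics/w12.png",cv2.resize(np.vstack([a,b]),(480,600)))
E
python3 c.py
```

```text
[[ 0.9954 -0.0934 -0.0223  0.4806]
 [-0.096  -0.9667 -0.2373 -0.1327]
 [ 0.0006  0.2384 -0.9712  0.3811]
 [ 0.      0.      0.      1.    ]]
collar 0.62 [320. 179.  25.  30.] 301 [ 0.477  -0.2014  0.0179] [ 0.461  -0.2128 -0.0013] [ 0.4935 -0.18    0.0203]
collar 0.53 [333. 267.  16.  27.] 246 [ 0.4791 -0.1953  0.0135] [ 0.4624 -0.2128  0.0004] [ 0.4934 -0.1798  0.0198]
bottle_shoulder 0.74 [335.  94. 106. 188.] 17387 [0.4996 0.0916 0.0135] [ 0.4339 -0.0434  0.0111] [0.5715 0.1975 0.2111]
press_lever 0.9 [350.  22.  62.  43.] 1283 [0.507  0.1271 0.2036] [0.4871 0.1236 0.1153] [0.5273 0.1428 0.2181]
lever_ball 0.98 [345.  22.  65.  42.] 1269 [0.5072 0.1271 0.2037] [0.4869 0.1236 0.1153] [0.5277 0.145  0.2181]
lever_ball 0.66 [332. 269.  21.  24.] 281 [ 0.4772 -0.1948  0.0132] [ 0.4609 -0.2127  0.0001] [ 0.4935 -0.1798  0.0198]
3.9083 [-0.4797 -0.1847 -0.0498]
```

View pics/w12.png

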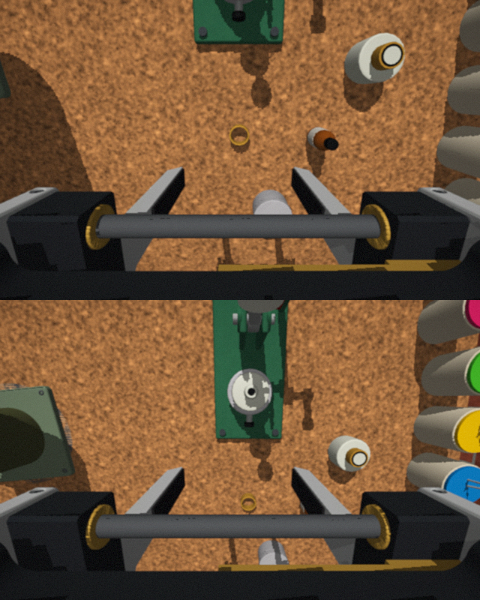

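The upper half (w1) shows the collar at about (320,179) in full-size pixels. The lower half (w2) shows the bottle neck at about (334,122) full-size, with the base plate around it and the lever behind. Next I'll fit circles to the collar's top ring and to the neck and shoulder.

```bash
cat > d.py <<'E'
from h import *
from scipy.optimize import least_squares
def enc(c): 
    (x,y),r=cv2.minEnclosingCircle((c[:,:2]*1000).astype(np.float32)); return x,y,r
def near(c,x,y,r,a,b): return c[(np.hypot(c[:,0]-x,c[:,1]-y)<r)&(c[:,2]>a)&(c[:,2]<b)]
full=np.ones((400,640),bool)
for n in("w1","w2"):
    p=dict(np.load(n+".npz")); c=cloud(p,p["M"],full)
    for nm,a in (("collar top",near(c,.477,-.197,.03,.016,.024)),("rim",near(c,.5,.043,.025,.078,.09)),("neckall",near(c,.5,.043,.025,.068,.09)),("shoulder",near(c,.5,.043,.045,.060,.069))):
        if len(a)>20: print(n,nm,len(a),enc(a),a.mean(0)*1000,"z",np.median(a[:,2])*1000)
for n in("top","scene"):
    p,M=shot(n); c=cloud(p,M,full)
    for nm,a in (("collar top",near(c,.477,-.197,.03,.014,.026)),("neckall",near(c,.5,.043,.025,.07,.09)),("shoulder",near(c,.5,.043,.045,.058,.072))):
        if len(a)>20: print(n,nm,len(a),enc(a),a.mean(0)*1000,"z",np.median(a[:,2])*1000)
E
python3 d.py
```

```text
w1 collar top 189 (477.1498107910156, -196.8050537109375, 17.318359375) [ 477.0404 -196.7699   18.6144] z 18.670549981067484
w2 collar top 118 (477.58642578125, -196.72459411621094, 17.52401351928711) [ 477.3348 -196.5164   18.3777] z 18.380202630504467
w2 rim 281 (499.1365966796875, 42.74908447265625, 12.177725791931152) [499.0565  43.0959  81.3534] z 81.61705734228408
w2 neckall 293 (499.15374755859375, 43.164615631103516, 12.314024925231934) [498.9526  43.1298  81.1907] z 81.58274187833547
w2 shoulder 1737 (499.2124328613281, 43.299293518066406, 33.774723052978516) [498.9972  43.6867  63.6667] z 63.73092745200659
top collar top 48 (476.25445556640625, -197.16986083984375, 17.778810501098633) [ 476.6891 -195.6638   19.2513] z 19.466251151977865
top neckall 61 (500.4593200683594, 39.450374603271484, 15.939645767211914) [497.5323  40.2171  81.2237] z 82.18491886509116
top shoulder 244 (498.312744140625, 41.78343963623047, 33.14755630493164) [493.9356  32.822   64.3389] z 64.32579050783494
scene collar top 63 (478.650634765625, -195.59910583496094, 19.705610275268555) [ 478.6685 -197.5779   17.6662] z 17.707577198787348
scene neckall 72 (502.3921203613281, 42.915802001953125, 13.00669002532959) [504.0649  40.6701  79.5582] z 80.6794847976306
scene shoulder 338 (501.55084228515625, 41.85631561279297, 34.993797302246094) [505.6596  39.9228  63.7786] z 63.63740795684231
```

```bash
cat > e.py <<'E'
from h import *
C=np.array([.4773,-.1968]); B=np.array([.4992,.0432]); R=Rd()
manip.move_pose([*C,.10],R)
manip.move_l([*C,.020],speed=.1)
effector.clamp(squeeze=15); s=manip.sense(); print("w",s["grip_width"],s["finger_force"],s["force"])
manip.move_l([*C,.13],speed=.2)
manip.move_l([*B,.13],speed=.2)
p,M=shot("wrist"); save(p,"w3.png"); np.savez("w3.npz",M=M,**{k:p[k] for k in("image","depth","vfov","cx","cy")})
rep(p,M,["collar"]); manip.wait(.2)
s=manip.sense(); print(s["t"],s["position"],s["force"],s["grip_width"])
E
python3 e.py
```

```text
w 0.033747253524322465 15.000005881302059 [ 0.22   -0.0744  0.2714]
collar 0.72 [321. 240.  55.  66.] 1739 [0.4986 0.0391 0.1255] [0.4832 0.027  0.1099] [0.5146 0.0596 0.1296]
9.2833 [0.4992 0.0426 0.13  ] [0.6657 0.1063 0.1412] 0.03366611411375497
```

View pics/w3.png

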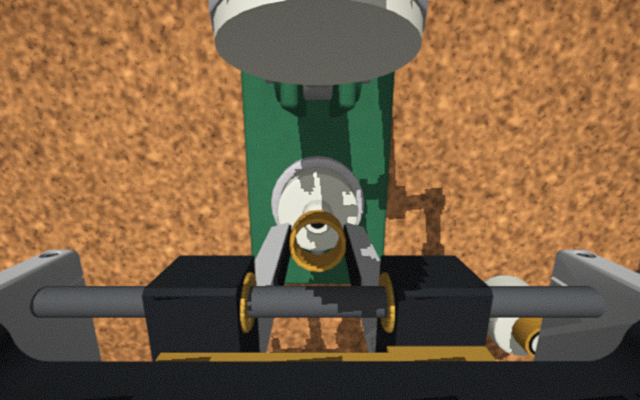

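The collar is held upright between the fingers at (320,240), with the neck visible through its hole. Its measured centre, about (0.4989, 0.0433), matches the neck axis, so I'll lower it now.

```bash
cat > f.py <<'E'
from h import *
B=np.array([.4992,.0432])
manip.move_l([*B,.107],speed=.1); f0=manip.sense()["force"]
for z in np.arange(.103,.0835,-.002):
    manip.move_l([*B,z],speed=.05); s=manip.sense(); d=s["force"]-f0; print(round(z,3),d)
    if np.linalg.norm(d)>8: break
E
python3 f.py
```

```text
0.103 [-0.5504 -2.0236 -0.0113]
0.101 [-0.38   -1.6167 -0.6553]
0.099 [-0.8159 -0.4886 -0.6808]
0.097 [-0.2344 -1.8927 -1.6512]
0.095 [-0.89   -1.0304 -0.1186]
0.093 [-0.5452 -0.3525 -0.953 ]
0.091 [-1.3694 -1.4053 -0.6742]
0.089 [-0.9016 -1.0386 -0.6063]
0.087 [-0.0622 -1.2751 -0.3181]
0.085 [-0.3406 -0.9801 -0.488 ]
```

```bash
cat > g.py <<'E'
from h import *
B=np.array([.4992,.0432]); px=np.array([np.cos(YAW),np.sin(YAW)])
effector.open_jaws(); manip.move_l([*B,.14],speed=.2)
manip.move_l([*(B-.08*px),.28],speed=.3)
p,M=shot("wrist"); save(p,"w4.png"); rep(p,M,["collar","lever_ball","press_catch"])
c=cloud(p,M,np.ones((400,640),bool)); a=c[(np.hypot(*(c[:,:2]-B).T)<.025)&(c[:,2]>.07)&(c[:,2]<.1)]
print(len(a),cv2.minEnclosingCircle((a[:,:2]*1000).astype(np.float32)),np.percentile(a[:,2],[5,50,95]))
top=a[a[:,2]>.0815]; A=np.c_[top[:,:2],np.ones(len(top))]; print("plane tilt",np.linalg.lstsq(A,top[:,2],rcond=None)[0][:2])
p,M=shot("scene"); rep(p,M,["press_catch","catch_tip"]); p,M=shot("top"); rep(p,M,["press_catch"])
print(manip.sense()["t"])
# candidate catch pushing poses: closing along press x, tool down
Pxy=B; 
def W(x,y,z): return np.array([*(B+x*px+y*np.array([-px[1],px[0]])),z])
for dy in (np.pi/2,-np.pi/2):
  for x in (.10,.185):
    print(dy,x,W(x,-.1,.21),kinematics.inverse_kinematics(W(x,-.1,.21),Rd(YAW+dy)))
print("tip shut",W(.137,-.1,.210),"ball",W(.128,0,.313),"pivot",W(.155,-.1,.168))
E
python3 g.py
```

```text
collar 0.65 [318. 120.  27.  33.] 268 [0.4991 0.0448 0.0835] [0.4825 0.0267 0.0635] [0.5154 0.059  0.0851]
lever_ball 0.61 [319.  17.  20.  32.] 513 [0.5073 0.1334 0.1367] [0.5006 0.1238 0.1131] [0.5139 0.1374 0.1961]
579 ((499.0726623535156, 42.768272399902344), 17.256000518798828) [0.0781 0.0823 0.0846]
plane tilt [-0.0066  0.004 ]
press_catch 0.82 [394. 187.  36.  34.] 294 [0.5903 0.1764 0.178 ] [0.5334 0.1346 0.1602] [0.6269 0.1992 0.22  ]
catch_tip 0.6 [393. 186.  39.  36.] 284 [0.5487 0.1726 0.1784] [0.5108 0.1343 0.1464] [0.6261 0.1977 0.22  ]
press_catch 0.65 [230. 197.  17.  40.] 147 [0.6033 0.1797 0.1842] [0.5332 0.1527 0.1688] [0.6199 0.1934 0.2208]
14.7583
1.5707963267948966 0.1 [0.6082 0.1333 0.21  ] [ 0.0768  0.3159  1.4314 -0.      1.3943 -1.3992]
1.5707963267948966 0.185 [0.6163 0.2179 0.21  ] [ 0.2076  0.3804  1.3459 -0.      1.4153 -1.2684]
-1.5707963267948966 0.1 [0.6082 0.1333 0.21  ] [ 0.0768  0.3159  1.4314 -0.      1.3943  1.7424]
-1.5707963267948966 0.185 [0.6163 0.2179 0.21  ] [ 0.2076  0.3804  1.3459 -0.      1.4153  1.8732]
tip shut [0.6117 0.1701 0.21  ] ball [0.5113 0.1706 0.313 ] pivot [0.6134 0.188  0.168 ]
```

View pics/w4.png

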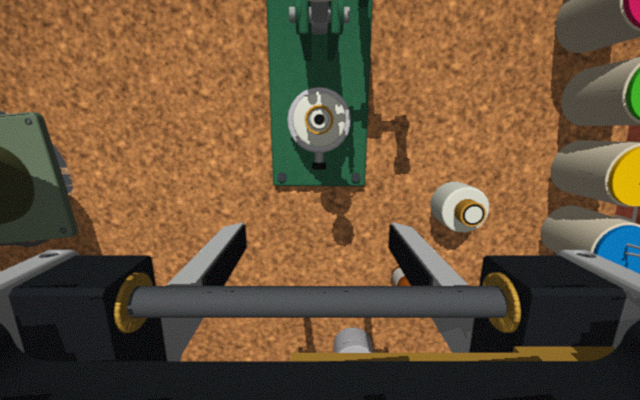

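The collar sits flat around the neck at (318,120), with its top at about 85 mm. The catch comes next: closed fingers, closing line along press x, camera on the side away from the ball.

```bash
cat >> h.py <<'E'
B=np.array([.4992,.0432]); px=np.array([np.cos(YAW),np.sin(YAW)]); py=np.array([-px[1],px[0]])
def W(x,y,z): return np.array([*(B+x*px+y*py),z])
def P(c): return np.c_[(c[:,:2]-B)@px,(c[:,:2]-B)@py,c[:,2]]
E
cat > i.py <<'E'
from h import *
for n in("top","scene"):
    p,M=shot(n); c=P(cloud(p,M,np.ones((400,640),bool)))
    b=c[(abs(c[:,0]-.128)<.04)&(abs(c[:,1])<.04)&(c[:,2]>.3)]
    k=c[(abs(c[:,0]-.14)<.05)&(abs(c[:,1]+.1)<.03)&(c[:,2]>.185)]
    print(n,"ball",len(b),b.min(0),b.max(0)," paddle",len(k),k.min(0),k.max(0))
effector.clamp(squeeze=20)
R=Rd(YAW-np.pi/2)
manip.move_l(W(-.08,-.1,.30),speed=.3)
manip.move_pose(W(.085,-.1,.30),R)
manip.move_l(W(.085,-.1,.214),speed=.15)
s=manip.sense(); print(s["t"],s["position"],s["force"],s["grip_width"])
p,M=shot("scene"); cv2.imwrite("pics/s2.png",cv2.resize(p["image"][60:260,260:500,::-1],None,fx=2.5,fy=2.5))
E
python3 i.py
```

```text
top ball 242 [ 0.1103 -0.015   0.3091] [0.145  0.0182 0.334 ]  paddle 64 [ 0.1299 -0.1122  0.1873] [ 0.1504 -0.0873  0.2215]
scene ball 193 [ 0.1088 -0.0212  0.301 ] [0.1424 0.0092 0.3323]  paddle 64 [ 0.1285 -0.1139  0.1857] [ 0.1486 -0.0888  0.2232]
19.1083 [0.6074 0.1182 0.2148] [ 0.2367  0.3449 -0.8413] 0.0002698818639498172
```

View pics/s2.png

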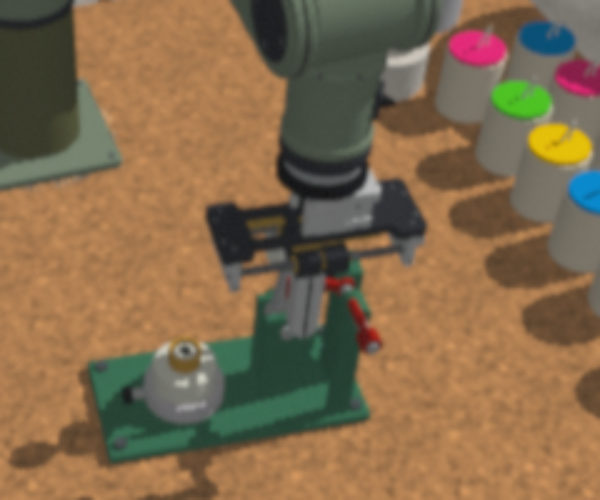

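The collar is on the bottle at (185,355) in the crop. The closed fingers at (302,305) are on the near side of the red paddle at (365,325), and the ball and paddle measure where I predicted. I'll push now.

```bash
cat > j.py <<'E'
from h import *
f0=manip.sense()["force"]
manip.move_l(W(.105,-.1,.214),speed=.1)
for x in np.arange(.111,.19,.006):
    manip.move_l(W(x,-.1,.214),speed=.08); d=manip.sense()["force"]-f0; print(round(x,3),d)
    if np.linalg.norm(d)>9: break
p,M=shot("scene"); c=P(cloud(p,M,np.ones((400,640),bool))); rep(p,M,["press_catch"])
cv2.imwrite("pics/s3.png",cv2.resize(p["image"][60:260,260:500,::-1],None,fx=2.5,fy=2.5))
print(manip.sense()["t"])
E
python3 j.py
```

```text
0.111 [ 0.0008 -1.2249 -0.8391]
0.117 [-0.2606 -0.4782 -1.1121]
0.123 [ 0.4023 -0.6062 -0.0785]
0.129 [ 0.488  -0.1765 -0.9359]
0.135 [ 0.0272 -0.5734 -1.5493]
0.141 [ 0.8769 -1.0589 -0.9641]
0.147 [-0.1655 -0.4382 -0.5388]
0.153 [-0.1327 -0.6785 -0.7584]
0.159 [-1.2095 -0.6737 -1.5387]
0.165 [ 0.1834  0.1838 -0.9151]
0.171 [-0.5653 -0.398  -0.6785]
0.177 [-0.2715 -0.114  -0.6754]
0.183 [ -2.396  -11.8826   1.5904]
press_catch 0.44 [249. 273.  15.  26.] 281 [ 0.6233 -0.2157  0.0441] [ 0.608  -0.2309  0.0059] [ 0.6313 -0.2003  0.0754]
22.8583
```

View pics/s3.png

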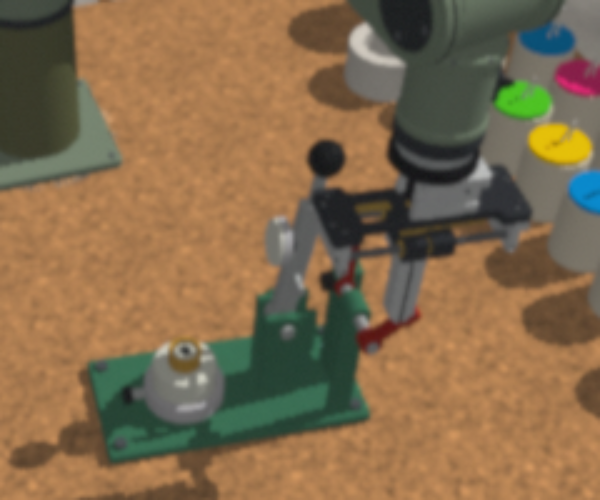

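The catch is flipped back against its stop, shown by the red paddle leaning away at (400,325) and the force rise. The lever is still up, with the ball at (326,158). I'll now grasp the ball and swing it down.

```bash
cat > k.py <<'E'
from h import *
R=Rd()
manip.move_l(W(.175,-.1,.214),speed=.15)
manip.move_l(W(.175,-.1,.43),speed=.3)
effector.open_jaws()
manip.move_pose(W(.128,0,.43),R)
manip.move_l(W(.128,0,.311),speed=.15)
f0=manip.sense()["force"]; np.save("f0.npy",f0)
effector.clamp(squeeze=45); s=manip.sense(); print(s["t"],"w",s["grip_width"],s["finger_force"],s["force"]-f0)
for i,th in enumerate(np.linspace(0,1.6,17)[1:]):
    a=th-.14; manip.move_l(W(.1-.2*np.sin(a),0,.113+.2*np.cos(a)),speed=.12)
    s=manip.sense(); print(round(th,2),s["force"]-f0,round(s["grip_width"],4))
    if np.linalg.norm(s["force"]-f0)>35 or s["grip_width"]<.03: break
print(s["t"])
p,M=shot("scene"); cv2.imwrite("pics/s4.png",cv2.resize(p["image"][60:300,220:500,::-1],None,fx=2.2,fy=2.2))
E
python3 k.py
```

```text
28.75 w 0.034213946040063906 44.99980866909027 [ 0.2133 -0.1252 -1.519 ]
0.1 [ 0.9767  2.2444 -1.6192] 0.0341
0.2 [ 1.0015  2.1666 -1.3723] 0.0346
0.3 [0.9376 2.136  1.2679] 0.0345
0.4 [-0.1377  1.7103  2.7271] 0.0342
0.5 [-0.5632  0.2252  5.0279] 0.0343
0.6 [-2.1367 -1.0752  6.1997] 0.0342
0.7 [-3.0949 -0.5106  7.6903] 0.034
0.8 [-2.7827 -4.142   9.6404] 0.034
0.9 [-4.6406 -6.1807 11.5685] 0.0329
1.0 [ -7.082  -10.4317  13.2141] 0.0318
1.1 [ -8.8305 -14.615   14.5211] 0.0301
1.2 [-10.7452 -19.9084  15.876 ] 0.0282
32.55
```

```bash
ls -la pics/s4.png
```

```text
-rw-r--r-- 1 agent agent 371952 Nov 27 17:20 pics/s4.png
```

View pics/s4.png

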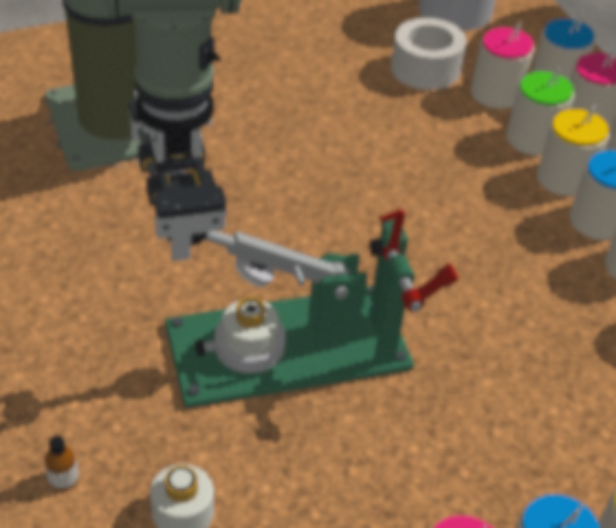

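```bash
cat > l.py <<'E'
from h import *
s=manip.sense(); t=s["position"]; print("tcp P",P(t[None]), s["tcp_rot"])
for n in("scene","top","wrist"):
    p,M=shot(n); 
    for d in viewer.masks_of("lever_ball",p)[:2]:
        c=P(cloud(p,M,d["mask"])); 
        if len(c): print(n,round(d["p"],2),np.round(d["extent"]),np.median(c,0),np.percentile(c,3,0),np.percentile(c,97,0))
    if n=="wrist": save(p,"w5.png")
E
python3 l.py
```

```text
tcp P [[-0.0833 -0.0002  0.2142]] [[ 0.0955  0.9954 -0.0018]
 [ 0.9952 -0.0956 -0.0191]
 [-0.0192  0.     -0.9998]]
scene 0.71 [342. 181.  72.  23.] [ 0.0122 -0.008   0.1614] [-0.0634 -0.0233  0.1238] [0.1003 0.0052 0.2234]
top 0.68 [270. 228.  60.  10.] [0.0543 0.0027 0.1555] [-0.0331 -0.0065  0.1231] [0.1101 0.0124 0.2074]
wrist 0.89 [324. 132.  79. 264.] [-0.0124 -0.0002  0.198 ] [-0.0756 -0.0207  0.146 ] [0.061  0.0171 0.2402]
```

View pics/w5.png

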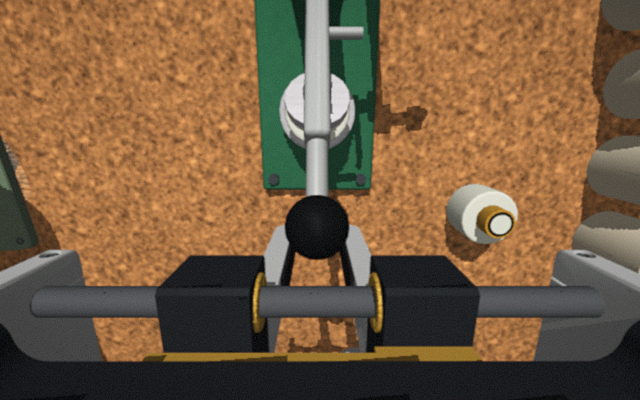

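The scene crop shows the lever half down, with the face above the collar at (250,270) and the collar still seated at (250,308). The wrist view shows the ball at (317,227), pushed about 10 mm out of the pads toward the pivot. The pads rolled on the ball because the tool kept its orientation. I'll ease the grip, recentre on the ball, clamp harder and turn the tool with the lever from here.

```bash
cat >> h.py <<'E'
from scipy.optimize import minimize_scalar
def ballfit():
    p,M=shot("wrist"); m=p["image"].max(2)<50
    u0=np.zeros((400,640),bool); u0[150:300,270:365]=1
    c=P(cloud(p,M,m&u0)); 
    def res(th): 
        a=th-.14; b=np.array([.1-.2*np.sin(a),0,.115+.2*np.cos(a)]); e=np.linalg.norm(c-b,axis=1)-.018
        return np.minimum(abs(e),.004).mean()
    g=np.linspace(0,1.72,345); r=[res(t) for t in g]; i=int(np.argmin(r)); return g[i],r[i],len(c),p
def Bl(th): a=th-.14; return (.1-.2*np.sin(a),.115+.2*np.cos(a))
E
cat > m.py <<'E'
from h import *
print(ballfit()[:3])
effector.clamp(squeeze=4); s=manip.sense(); print(s["grip_width"],s["finger_force"],P(s["position"][None]),s["force"]-np.load("f0.npy"))
th,r,n,p=ballfit(); print(th,r,n,Bl(th))
E
python3 m.py
```

```text
(np.float64(1.1400000000000001), np.float64(0.001177260959022025), 3993)
0.03416228236626646 4.513265378773212 [[-0.0772  0.      0.212 ]] [-2.9338 -6.0289  6.6355]
1.1300000000000001 0.001207907043914681 4179 (np.float64(-0.06720519572010411), np.float64(0.22473797211631752))
```

```bash
cat > n.py <<'E'
from h import *
f0=np.load("f0.npy")
for k in range(2):
    th,r,n,p=ballfit(); x,z=Bl(th); manip.move_l(W(x,0,z-.002),speed=.05)
    s=manip.sense(); print(th,r,(x,z),"tcp",P(s["position"][None]),s["grip_width"],s["force"]-f0)
effector.clamp(squeeze=60); manip.wait(.2); s=manip.sense(); print(s["grip_width"],P(s["position"][None]),s["force"]-f0,s["t"])
print(ballfit()[:3])
E
python3 n.py
```

```text
1.1300000000000001 0.0012115074833189132 (np.float64(-0.06720519572010411), np.float64(0.22473797211631752)) tcp [[-0.0685  0.      0.2237]] 0.0345079388728683 [-0.688  -3.9521  5.5379]
1.055 0.0011583069164070978 (np.float64(-0.0585125173749709), np.float64(0.23695811508649006)) tcp [[-0.0585  0.      0.2354]] 0.03418398349321766 [-1.2997 -2.6766  4.6881]
0.03209807796722739 [[-0.059  0.     0.235]] [-1.7607 -3.5174  5.1298] 34.7167
(np.float64(0.98), np.float64(0.0011623230450682623), 4094)
```

The ball follows the tool, so it can't be recentred in place. I'll let the lever spring up and regrasp at the top with the tool turning along with the lever, after checking reachability.

```bash
cat >> h.py <<'E'
from scipy.spatial.transform import Rotation
def Rt(d): return Rotation.from_rotvec(-d*np.array([*py,0])).as_matrix()@Rd()
def pose(th,d0,off=.002):
    R=Rt(d0+th); x,z=Bl(th); return W(x,0,z)+off*R[:,2],R
E
cat > o.py <<'E'
from h import *
for d0 in (-.14,-.4,-.6,-.8,-1.0):
    print(d0,[None if (q:=kinematics.inverse_kinematics(*pose(th,d0))) is None else np.round(q,2).tolist() for th in (0,.6,1.2,1.76)], kinematics.inverse_kinematics(pose(0,d0)[0]-.1*Rt(d0)[:,2],Rt(d0)) is not None)
E
python3 o.py
```

```text
-0.14 [[0.24, 0.12, 1.47, -0.13, 1.6, 0.33], [-0.35, 0.01, 1.69, 0.44, 1.57, -0.29], [-0.74, 0.38, 1.72, 0.79, 1.78, -0.79], [-0.83, 0.95, 1.56, 0.96, 2.02, -1.07]] True
-0.4 [[0.37, 0.22, 1.39, -0.36, 1.7, 0.45], [-0.19, -0.01, 1.65, 0.2, 1.53, -0.11], [-0.67, 0.25, 1.74, 0.65, 1.65, -0.69], [-0.82, 0.78, 1.63, 0.86, 1.86, -1.02]] True
-0.6 [[0.45, 0.31, 1.34, -0.52, 1.79, 0.51], [-0.06, 0.0, 1.62, -0.0, 1.52, 0.03], [-0.59, 0.16, 1.75, 0.52, 1.55, -0.59], [-0.8, 0.65, 1.68, 0.79, 1.73, -0.97]] True
-0.8 [[0.52, 0.41, 1.3, -0.67, 1.89, 0.55], [0.06, 0.04, 1.59, -0.2, 1.54, 0.17], [-0.49, 0.09, 1.75, 0.37, 1.46, -0.46], [-0.76, 0.52, 1.73, 0.7, 1.6, -0.91]] True
-1.0 [[0.56, 0.5, 1.27, -0.81, 1.98, 0.57], [0.18, 0.11, 1.56, -0.38, 1.58, 0.29], [-0.37, 0.05, 1.75, 0.2, 1.39, -0.31], [-0.69, 0.41, 1.77, 0.61, 1.48, -0.82]] True
```

```bash
cat > q.py <<'E'
from h import *
f0=np.load("f0.npy"); D0=-.7
for th in (.75,.5,.25): x,z=Bl(th); manip.move_l(W(x-.004,0,z-.006),speed=.2)
effector.open_jaws(); manip.wait(.2)
manip.move_l(*pose(0,D0),speed=.1)
f1=manip.sense()["force"]
effector.clamp(squeeze=60); s=manip.sense(); print(s["t"],"w",s["grip_width"],s["force"]-f1,P(s["position"][None]),pose(0,D0)[0])
w0=s["grip_width"]
for th in np.arange(.13,1.6,.13):
    manip.move_l(*pose(th,D0),speed=.13)
    s=manip.sense(); print(round(th,2),s["force"]-f0,round(s["grip_width"],4))
    if np.linalg.norm(s["force"]-f0)>35 or s["grip_width"]<w0-.004: break
print(s["t"])
E
python3 q.py
```

```text
39.4583 w 0.03408983141068178 [ 0.0531 -0.2222  0.1676] [[ 0.1267 -0.0003  0.3115]] [0.5112 0.1693 0.3115]
0.13 [ 1.27    1.0007 -2.4056] 0.0343
0.26 [ 2.2017  1.6304 -1.5947] 0.0343
0.39 [ 1.4048  2.3118 -1.5911] 0.034
0.52 [ 2.4427  1.3481 -2.2083] 0.034
0.65 [ 1.9058  3.6807 -1.5475] 0.0343
0.78 [ 1.1322  3.1396 -1.3955] 0.0338
0.91 [ 1.8675  4.4177 -1.3125] 0.034
1.04 [ 2.204   4.5243 -1.3989] 0.034
1.17 [1.5653 4.3664 1.1726] 0.034
1.3 [1.2834 4.3149 0.3196] 0.0339
1.43 [0.0924 3.8378 2.4863] 0.0341
1.56 [0.6535 3.8066 2.0581] 0.0343
43.6583
```

The grip is solid this time. Now the press.

```bash
cat > r.py <<'E'
from h import *
f0=np.load("f0.npy"); D0=-.7
manip.move_l(*pose(1.66,D0),speed=.08); fb=manip.sense()["force"]; print(fb-f0)
Pp,R=pose(1.71,D0)
for dz in np.arange(0,.02,.002):
    manip.move_l(Pp-[0,0,dz],R,speed=.04); manip.wait(.1); s=manip.sense(); print(round(dz,3),s["force"]-f0,round(s["grip_width"],4),P(s["position"][None]))
    if (s["force"]-fb)[2]>22: break
print(s["t"])
p,M=shot("scene"); rep(p,M,["collar"]); cv2.imwrite("pics/s5.png",cv2.resize(p["image"][60:300,220:500,::-1],None,fx=2.2,fy=2.2))
E
python3 r.py
```

```text
[0.7625 4.2204 2.5708]
0.0 [-0.4995  5.1698  3.0507] 0.0339 [[-0.0978  0.0001  0.1145]]
0.002 [0.4412 4.3954 6.1122] 0.034 [[-0.0978  0.0001  0.1133]]
0.004 [-2.5237  2.9552 13.3922] 0.0338 [[-0.0978  0.      0.1131]]
0.006 [-3.6141  2.0091 20.0124] 0.034 [[-0.0977  0.      0.1129]]
0.008 [-6.3685 -0.3222 26.7676] 0.0338 [[-0.0978 -0.      0.1127]]
45.9583
```

View pics/s5.png

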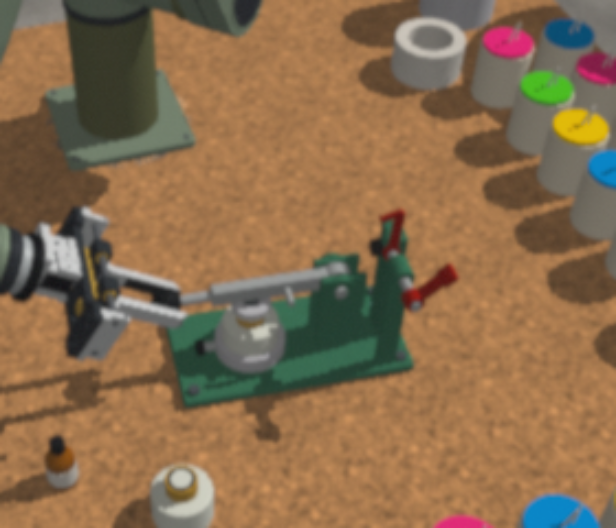

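The lever is level, with the face bearing on the collar at (250,315). The ball is firmly gripped at (180,300), the catch is back at (435,285), and about 24 N is pressing down on the ball. I'll check that it holds steady and then hand in.

Run:
```python
from h import *
manip.wait(.8); s=manip.sense(); d=(s["force"]-np.load("f0.npy")); print(d,s["grip_width"],s["t"])
if d[2]>15: print(job.job_done())
```

```text
[-5.9468 -0.502  26.6257] 0.034105306695600406 46.8583
the job is handed in; nothing more can be done
None
```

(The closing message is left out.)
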